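# Set the shaker's dial to the long scale line and start it

### The job

Push the tube shaker's big dial round with a fingertip until the index line on the dial lines up with the one long thick line on the scale around it; only then press the round button fully down and let it come up again, with the dial left on the line. Do not press the square button, and do not pick up or move the other things that stand on the shaker and around it.

Things in the scene. Friction and masses are not known exactly. Their poses are not given: they have to be found in the camera images.
- shaker: the tube shaker, a white flat-topped machine fixed to the bench, 220 mm along its x, 420 mm along its y, flat deck 60 mm above the bench. Origin: centre of its underside; its x points away from the robot, z up. The left part of the deck (its y +60 to +205 mm) carries a platform whose top is 12 mm above the deck; the big dial is in the right part, the two push buttons in between at its y = +30 mm, 90 mm apart along its x
- dial_axis (a point): point on the fixed vertical axis about which the dial turns, at the height of the dial top (86 mm above the bench)
- dial (a joint): turn of the dial, rad, growing counter-clockwise seen from above; at 0 the index points along +x of the shaker. It turns endlessly both ways within one episode, from any start between 1.0 and 5.3, and stays where it is left (friction about 0.12 N m, no spring)
- dial_index (a point): outer end of the index, the single black line 4 mm wide on the white dial top, running from near the centre to the rim; 72 mm from the axis, at dial-top height. The dial is a white plastic disc with a slightly faceted rim, 140 mm across whose top is 26 mm above the deck
- dial_notch (a point): middle of the finger notch, at dial-top height, 48 mm from the axis, exactly opposite the index. The notch is a slot 50 mm wide with parallel sides, open to above and at the rim, reaching in to 22 mm from the axis; its floor is 20 mm below the dial top. A fingertip lowered into it pushes against its side to turn the dial either way
- set_line (a point): the target: inner end of the one long thick black line (23 mm long, 4 mm wide) on the flat scale round the dial, where all other lines are 7 mm long and 1.2 mm thin. The point is 72 mm from the dial axis and at dial-top height (the line itself is printed on the deck, starting at 74 mm). Fixed during an episode; its place differs each time, always within about 35 degrees of +x of the shaker
- start (a joint): travel of the ROUND push button, m: 0 up, 0.005 fully down; counts as pressed above 0.004; springs back (1 N to begin, 3.5 N fully down)
- start_top (a point): centre of the top of the round button (white, 32 mm across, top 13 mm above the deck); it may be the nearer or the farther one of the two
- stop (a joint): travel of the SQUARE push button, m, same spring and travel
- stop_top (a point): centre of the top of the square button (white, 28 mm square, top 13 mm above the deck)
- jar: small amber glass jar, 30 mm across, 40 mm tall, standing on the near right corner of the shaker deck, clear of the scale; loose, to be left where it is; origin: centre of its underside
- rack: low green tube rack 55 x 100 mm, 30 mm tall (tube caps to 38 mm), standing on the shaker platform; loose, to be left where it is; origin: centre of its underside
- tip_box: blue tip box with clear lid, 85 x 120 mm, 56 mm tall, on the bench to the right of the shaker; loose, to be left where it is; origin: centre of its underside
- bottle: white plastic bottle, 60 mm across, 110 mm tall, on the bench beyond the far right corner of the shaker; loose, to be left where it is; origin: centre of its underside
- dish: clear round dish, 90 mm across, 15 mm tall, on the bench between the robot and the shaker; loose, to be left where it is; origin: centre of its underside
- roller: wooden hand roller with black handle, about 136 mm long, 32 mm tall, on the bench beyond the shaker; loose, to be left where it is; origin: centre of its underside (the underside of the roller itself; the handle points along its +x)
- beaker: white open beaker, 64 mm across, 75 mm tall, on the bench to the left of the shaker; loose, to be left where it is; origin: centre of its underside

How it is judged:
By the outcome, as a careful person would: the job done as asked, in the order asked, and still so for the second after the job is handed in, with the robot touching nothing.
It also fails if it takes over 51 s, if anything falls off the work surface, if the arm or the gripper's body presses on something with over 40 N, if the wrist force passes 120 N, or if a joint passes its speed limit or range.

### The arm

A 7-joint arm with a two-finger parallel gripper is mounted at the origin on the work surface. World frame = base frame: x ahead of the robot, y to its left, z up, the work surface at z = 0. Lengths are in m, angles in rad, forces in N, time in s.
With the tool pointing down it reaches from about 0.425 to 0.875 m from the base axis. Payload 4.7 kg.
Tool frame: the origin (TCP) lies between the finger pads; the fingertips stand 14 mm ahead of it and the grasp point (between the pads) lies 5 mm behind it; z points along the fingers, y is the line along which they close (so a half turn about z gives the same grasp; the last joint's range is limited). The gripper opens to 87 mm and grips with 3 to 60 N. Pads are 19 mm wide; open, the fingers measure 117 mm over their backs; the gripper's body (75 mm by 190 mm) begins 51 mm behind the grasp point.
Start: joints at [1.24, 0.321, -0.07, 1.45, 0.023, 1.371, -0.057], TCP at [0.22, -0.612, 0.214] pointing down, gripper open.
Joint ranges: [-2.86, 2.86], [-0.3, 2.09], [-1.38, 1.24], [0.06, 2.45], [-1.56, 4.7], [0.09, 2.05], [-2.69, 2.69]. Speed limits (rad/s): [2.57, 2.57, 3.14, 3.14, 3.14, 3.14, 3.14].

### API

Orientations are given as a rotation vector (axis times angle).
In Python, from bench import get_state, get_image, camera_params, close_job gives the robot as it stands. The module is installed in compiled form; this text tells all that it offers.
- The arm moves only by the tool arm_command, never from a script. Its argument "motion" is a list of rows, each a list of 5 numbers: the finger opening in mm, from 0 to 87, then the shift along the tool's x, y, z in mm, then the turn about the tool's z in degrees. In form: [[gripper, x, y, z, spin], ...]. A call has 1 to 5 rows; each row is the pose to reach, as a shift and turn from the pose commanded when the call began, along the tool's axes at that moment; what a row does not reach only later rows make up. A row lasts 1/12 s, in which the tool goes at most 41.7 mm and 7.16 degrees, less where a joint would pass 70% of its speed; a pose out of reach is approached as far as the arm can. A call with a gripper value outside its range is refused whole. The fingers move at their own pace and stop on an object; "newtons" is the grip in N (left out, the last holds). Time passes only in rows, so rows that repeat a pose let the fingers close. It gives the time, the measured TCP pose, the force, the opening and the grip force at its end, in the units of the state.
- get_state(): the state, without advancing time (a new reading comes with each control period).
- get_image(name): name is "side" or "top"; returns (picture, depth): 400x640x3 uint8, red, green, blue; 400x640 float32, m along the optical axis (not along the pixel's ray), 0 where there is no reading.
- camera_params(name): a dict with "intrinsics" (3x3 intrinsics, pixels), "D" ([k1, k2, p1, p2, k3] as OpenCV has them; the pictures are not rectified), "extrinsics" (4x4, takes a point from camera to world coordinates). Camera axes: x right, y down, z forward; pixel columns grow to the right and rows downward; lengths in m; the calibration is good to about 2 mm. A picture is of the moment at which its call begins. camera_params takes no time and is no camera call.
- close_job(): hands the job in; it is judged then, once.
The state is a dict: "time": time; "joint_positions": joint angles; "qd": joint speeds; "joint_torque": joint torques, N m; "position": TCP position; "tool_rot": TCP orientation; "ft_force": force on the tool from outside, world axes, zero at the start; "torque": the same for the moment, N m; "grip_width": opening from 0.0 (shut) to 1.0 (fully open); "grip_force": force on a finger pad.
Only numpy, scipy, OpenCV 4.12 (cv2) and the standard library are available. Lean on these libraries where they do the work, as an engineer would, in place of code of your own. Each camera call takes 0.05 s, during which the arm holds its last target. There are 200 camera calls.

## Working session

There is one attempt and no reset: what is moved stays moved. The work goes in short steps, Python scripts to look and compute and a tool call to move; the robot and the scene stay as the last step left them, time stands still between calls to the robot, and variables do not carry over. Pictures are saved under pics/ and viewed, at most 10 in all, crops included, and the job is handed in when it is done.

Besides the shell and the picture viewer there is one more tool, called after ">>>" by a JSON object that holds its "method" and its "body", one argument or row to a line. arm_command: Moves the arm, as the interface text tells. Its arguments: {"type":"object","properties":{"motion":{"type":"array"},"newtons":{"type":"number"}},"required":["motion"]}

```bash
mkdir -p pics
cat > h.py <<'E'
import numpy as np, cv2
from bench import *
def ray(name,uv,z):
    c=camera_params(name);K=np.array(c["intrinsics"]);D=np.array(c["D"]);T=np.array(c["extrinsics"])
    p=cv2.undistortPoints(np.array(uv,float).reshape(-1,1,2),K,D).reshape(-1,2)
    d=np.c_[p,np.ones(len(p))]@T[:3,:3].T;o=T[:3,3]
    return o+d*((z-o[2])/d[:,2])[:,None]
def proj(name,P):
    c=camera_params(name);K=np.array(c["intrinsics"]);D=np.array(c["D"]);T=np.linalg.inv(np.array(c["extrinsics"]))
    return cv2.projectPoints(np.array(P,float).reshape(-1,1,3),cv2.Rodrigues(T[:3,:3])[0],T[:3,3],K,D)[0].reshape(-1,2)
E
python3 - <<'E'
from h import *
for n in ("top","side"):
    im,d=get_image(n); cv2.imwrite(f"pics/{n}0.png",im[:,:,::-1]); np.savez(f"{n}0.npz",im=im,d=d)
    print(n,np.round(camera_params(n)["extrinsics"],3).tolist(),camera_params(n)["intrinsics"])
s=get_state();print(s["time"],s["position"],s["tool_rot"],s["ft_force"])
E
```

```text
top [[-0.012, -0.993, 0.116, 0.464], [-1.0, 0.014, 0.012, 0.034], [-0.013, -0.115, -0.993, 1.043], [0.0, 0.0, 0.0, 1.0]] [[385.86559031   0.         319.38989684]
 [  0.         385.86559031 193.60473443]
 [  0.           0.           1.        ]]
side [[0.901, -0.248, 0.357, 0.272], [-0.434, -0.536, 0.724, -0.586], [0.012, -0.807, -0.591, 0.576], [0.0, 0.0, 0.0, 1.0]] [[414.28816958   0.         319.69508534]
 [  0.         414.28816958 200.94298408]
 [  0.           0.           1.        ]]
0.1 [ 0.21949919 -0.61131896  0.21319188] [-3.09346992e+00 -5.38637990e-01  5.86654714e-04] [ 0.34626003 -0.82727032  0.14315567]
```

View pics/top0.png

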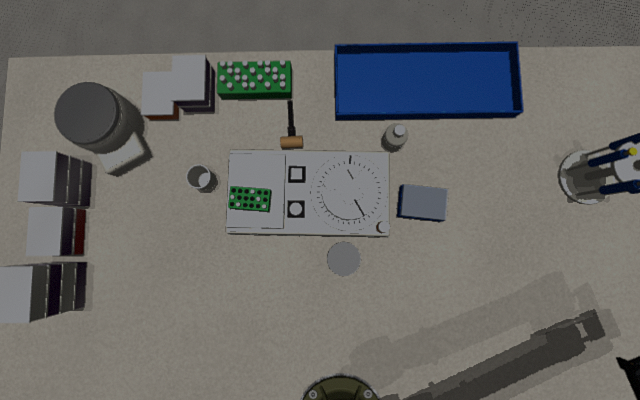

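View pics/side0.png

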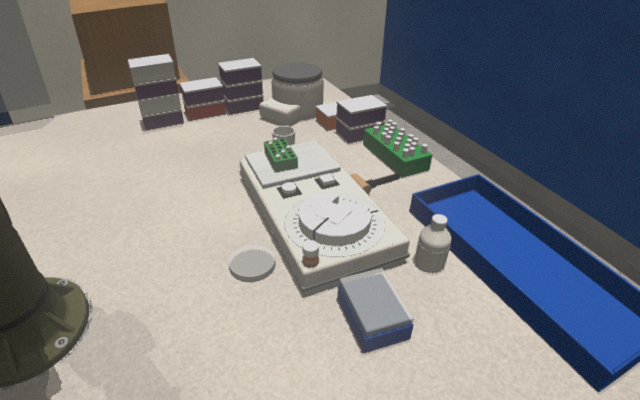

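The top view shows the round button near (296,209), the square at (297,174), the dial about (348,191), the thick line near (350,158) and a dark line at (360,208). I'll zoom in on both views.

Run:
```python
from h import *
a=np.load("top0.npz")["im"][140:245,275:400];b=np.load("side0.npz")["im"][165:275,265:405]
A=cv2.resize(a,None,fx=4.4,fy=4.4,interpolation=cv2.INTER_CUBIC)[:,:400+150];B=cv2.resize(b,None,fx=4,fy=4,interpolation=cv2.INTER_CUBIC)
cv2.imwrite("pics/ta.png",A[:,:,::-1]);cv2.imwrite("pics/sa.png",B[:,:,::-1])
im=np.load("top0.npz")["im"]
g=cv2.cvtColor(im,cv2.COLOR_RGB2GRAY)
m=((g[145:240,280:395]<75)*255).astype(np.uint8)
n,l,s,c=cv2.connectedComponentsWithStats(m)
for i in range(1,n):
    if s[i,4]>8: print(s[i]+[280,145,0,0,0],c[i]+[280,145])
```

```text
[281 145  22   5  92] [291.54347826 146.88043478]
[381 145  14   8  80] [388.875  147.7875]
[349 155   2   9  15] [349.6 159.6]
[288 166  18  17 178] [296.79213483 174.7247191 ]
[348 170   5   9  10] [350.  174.1]
[284 192   1  22  22] [284.  202.5]
[287 200  18  18 173] [296.05202312 209.40462428]
[354 200  11  16  30] [359.  207.5]
[376 222   7  11  30] [378.03333333 227.5       ]
[280 234 107   4 187] [332.10160428 235.3368984 ]
```

View pics/ta.png

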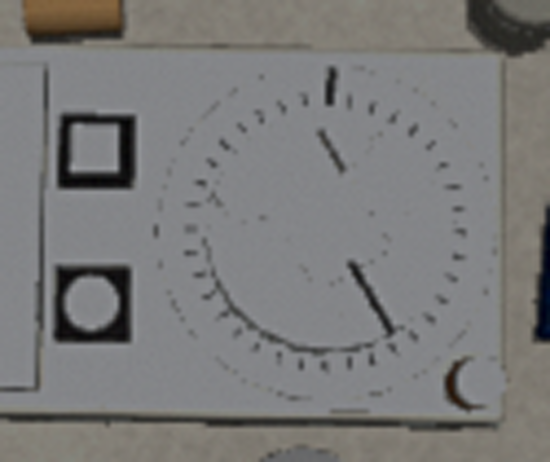

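View pics/sa.png

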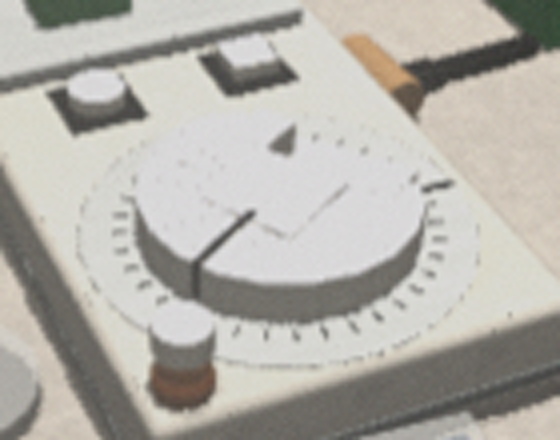

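The crops confirm it. The index is the dark line from (355,200) to (364,216), and the notch lies opposite, with its wall seen at (350,174). The thick line is at (350,160) and the round button is the nearer one, at (296,209). Now I'll work out the positions.

```bash
cat > meas.py <<'E'
from h import *
from scipy.optimize import least_squares
def darkline(g,roi,zz,name="top"):
    # weighted centre + direction of a dark line in roi (x0,y0,x1,y1), in world
    x0,y0,x1,y1=roi; p=g[y0:y1,x0:x1].astype(float); w=np.clip(np.median(p)-25-p,0,None)
    n,l=cv2.connectedComponents((w>0).astype(np.uint8)); 
    k=max(range(1,n),key=lambda i:w[l==i].sum()); w=w*(l==k)
    v,u=np.nonzero(w); P=ray(name,np.c_[u+x0,v+y0],zz)[:,:2]; W=w[v,u]
    c=(P*W[:,None]).sum(0)/W.sum(); q=(P-c)*np.sqrt(W)[:,None]; d=np.linalg.svd(q)[2][0]
    t=(P-c)@d
    return c,d,(t.min(),t.max())
if __name__=="__main__":
    im=np.load("top0.npz")["im"]; g=cv2.cvtColor(im,cv2.COLOR_RGB2GRAY).astype(np.uint8)
    D=np.load("top0.npz")["d"]
    # ticks: dark blobs in blackhat
    bh=cv2.morphologyEx(g,cv2.MORPH_BLACKHAT,np.ones((5,5)))
    v,u=np.nonzero(bh>18); P=ray("top",np.c_[u,v],0.06)[:,:2]
    c=ray("top",[[348,191]],0.06)[0,:2]
    W=bh[v,u].astype(float)
    for it in range(6):
        r=np.hypot(*(P-c).T); a=np.arctan2(*(P-c).T[::-1])
        k=(r>.073)&(r<.083)&(abs(a)>0.0)&(abs(a-np.arctan2(0,1))<2.6)
        s=least_squares(lambda x:(np.hypot(P[k,0]-x[0],P[k,1]-x[1])-x[2])*W[k],[*c,.078],loss="linear"); c=s.x[:2]
    print("axis,r",s.x,k.sum())
    tc,td,tl=darkline(g,(343,150,357,167),.06); ic,id_,il=darkline(g,(352,196,368,219),.086)
    an=lambda p:np.degrees(np.arctan2(p[1],p[0]))
    print("set",tc,an(tc-c),an(td),"r",np.hypot(*(tc-c)),tl); print("idx",ic,an(ic-c),an(id_),np.hypot(*(ic-c)),il)
    # white button tops
    for n,(x0,y0,x1,y1) in dict(sq=(290,168,305,182),rd=(289,202,304,217)).items():
        p=(g[y0:y1,x0:x1]>110).astype(np.uint8); nn,l,st,cc=cv2.connectedComponentsWithStats(p)
        k=max(range(1,nn),key=lambda i:st[i,4] if np.hypot(*(cc[i]-7))<4 else 0)
        print(n,st[k],ray("top",[cc[k]+[x0,y0]],.073)[0])
    T=np.array(camera_params("top")["extrinsics"]);o=T[:3,3]
    for uv in [(296,209),(297,174),(340,195),(310,215),(381,228),(248,199),(394,135)]:
        q=ray("top",[uv],0.)[0]; f=(q-o)@T[:3,2]; print(uv,o+(q-o)*D[uv[1],uv[0]]/f)
E
python3 meas.py
python3 - <<'E'
from h import *
# side-view check: round-button top centre in crop (97,88)/4, square (247,55)/4 
print(ray("side",[[265+97/4,165+88/4],[265+247/4,165+54/4]],.073))
print("index side rim", ray("side",[[265+196/4,165+262/4],[265+252/4,165+212/4]],.086))
E
```

```text
axis,r [ 0.58239311 -0.02949285  0.07820405] 123
set [ 0.66653563 -0.03349813] -2.7252836011154917 173.07781695148412 r 0.08423779611502161 (np.float64(-0.011611435770205715), np.float64(0.009637209116458626))
idx [ 0.53980905 -0.05234067] -151.7849019698888 -150.78722715889302 0.04832623125716544 (np.float64(-0.02407247614305117), np.float64(0.02352642206787867))
sq [  1   0  11  11 107] [0.62940899 0.10431089 0.073     ]
rd [  1   1  12  12 111] [0.5405007  0.10667395 0.073     ]
(296, 209) [0.53865572 0.10520128 0.07305805]
(297, 174) [0.62834197 0.10234727 0.07085415]
(340, 195) [ 0.57104903 -0.00568141  0.08737994]
(310, 215) [0.52381518 0.07049006 0.06083662]
(381, 228) [ 0.48755533 -0.10326111  0.10026579]
(248, 199) [0.56261267 0.22110395 0.1018624 ]
(394, 135) [ 0.722137   -0.14525541  0.08736855]
[[0.53790063 0.10280192 0.073     ]
 [0.62610886 0.09892052 0.073     ]]
index side rim [[ 0.51835337 -0.06415951  0.086     ]
 [ 0.55792047 -0.04226129  0.086     ]]
```

```bash
cat > go.py <<'E'
import sys,numpy as np
from bench import get_state
from scipy.spatial.transform import Rotation as R
s=get_state();r=R.from_rotvec(s["tool_rot"]);p=np.array(s["position"])
X=r.as_matrix()[:,0];print("t",s["time"],"p",p.round(4),"yaw",np.degrees(np.arctan2(X[1],X[0])).round(2),"ft",np.round(s["ft_force"],1))
for a in sys.argv[1:]:
    t=np.array(eval(a)); print(a,"->",(r.inv().apply(t-p)*1000).round(1))
E
python3 go.py .6245,-.0065,.18
```

```text
t 0.1 p [ 0.2195 -0.6113  0.2132] yaw 19.75 ft [ 0.3 -0.8  0.1]
.6245,-.0065,.18 -> [ 585.6 -432.3   33.8]
```

>>> {"method": "arm_command", "body": {
  "motion": [
    [0,585,-432,0,20],
    [0,585,-432,0,20],
    [0,585,-432,0,20],
    [0,585,-432,0,20],
    [0,585,-432,0,20]
  ],
  "newtons": 10
}}

```text
time: 0.52
position: [0.3361, -0.4367, 0.2137]
tool_rot: [-3.141, 0.008, 0.001]
ft_force: [0.9, -0.4, 0.1]
grip_width: 0.709
grip_force: 0.0
```

```bash
python3 go.py .6245,-.0065,.18
```

```text
t 0.5167 p [ 0.3361 -0.4367  0.2137] yaw -0.28 ft [ 0.9 -0.4  0.1]
.6245,-.0065,.18 -> [ 286.3 -431.6   33.7]
```

>>> {"method": "arm_command", "body": {
  "motion": [
    [0,286,-430,0,0],
    [0,286,-430,0,0],
    [0,286,-430,0,0],
    [0,286,-430,0,0],
    [0,286,-430,0,0]
  ]
}}

```text
time: 0.93
position: [0.4521, -0.2638, 0.214]
tool_rot: [3.141, -0.007, -0.001]
ft_force: [0.5, -0.6, 0.4]
grip_width: 0.327
grip_force: 0.0
```

```bash
python3 go.py .6245,-.0065,.15
```

```text
t 0.9333 p [ 0.4521 -0.2638  0.214 ] yaw -0.25 ft [ 0.5 -0.6  0.4]
.6245,-.0065,.15 -> [ 171.3 -258.    63.8]
```

>>> {"method": "arm_command", "body": {
  "motion": [
    [0,170,-256,0,0],
    [0,170,-256,0,0],
    [0,170,-256,0,0],
    [0,170,-256,0,0],
    [0,170,-256,0,0]
  ]
}}

```text
time: 1.35
position: [0.5681, -0.0909, 0.2139]
tool_rot: [3.141, -0.007, -0.001]
ft_force: [1.0, -0.5, -0.3]
grip_width: 0.021
grip_force: 0.0
```

>>> {"method": "arm_command", "body": {
  "motion": [
    [0,57,-86,60,0],
    [0,57,-86,60,0],
    [0,57,-86,60,0],
    [0,57,-86,60,0],
    [0,57,-86,60,0]
  ]
}}

```text
time: 1.77
position: [0.624, -0.0043, 0.1518]
tool_rot: [-3.14, -0.0, 0.007]
ft_force: [0.0, -1.1, 0.5]
grip_width: 0.003
grip_force: 0.0
```

```bash
python3 go.py .6245,-.0065,.085
python3 - <<'E'
from h import *
im,_=get_image("side");cv2.imwrite("pics/s1.png",cv2.resize(im[100:300,220:460],None,fx=2.5,fy=2.5)[:,:,::-1])
E
```

```text
t 1.7667 p [ 0.624  -0.0043  0.1518] yaw 0.01 ft [ 0.  -1.1  0.5]
.6245,-.0065,.085 -> [ 0.8  2.3 66.8]
```

View pics/s1.png

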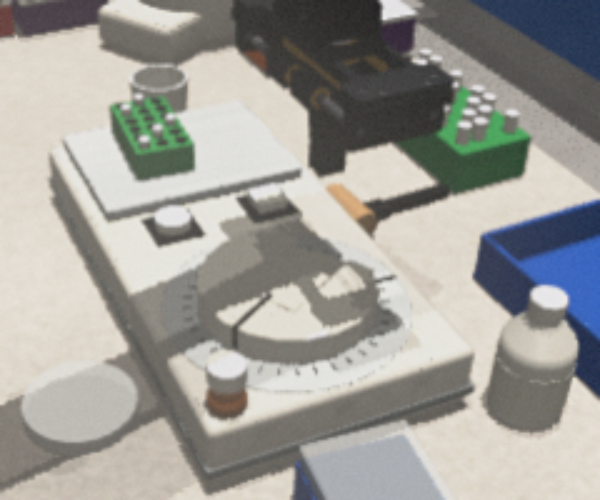

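The side view shows the closed fingers at (327,165), above the far side of the dial at the notch's place. Now I'll lower them.

>>> {"method": "arm_command", "body": {
  "motion": [
    [0,1,2,20,0],
    [0,1,2,40,0],
    [0,1,2,52,0],
    [0,1,2,64,0],
    [0,1,2,64,0]
  ]
}}

```text
time: 2.23
position: [0.6243, -0.0105, 0.088]
tool_rot: [3.141, -0.01, -0.006]
ft_force: [-1.3, -1.2, -0.6]
grip_width: 0.006
grip_force: 0.0
```

Run:
```python
import numpy as np
c=np.array([.5824,-.0295])
from bench import get_state
p=np.array(get_state()["position"])
for a in range(40,190,10):
    q=c+.050*np.array([np.cos(np.radians(a)),np.sin(np.radians(a))]); d=(q-p[:2])*1000
    print(a,d[0].round(0),(-d[1]).round(0))
```

```text
40 -4.0 -13.0
50 -10.0 -19.0
60 -17.0 -24.0
70 -25.0 -28.0
80 -33.0 -30.0
90 -42.0 -31.0
100 -51.0 -30.0
110 -59.0 -28.0
120 -67.0 -24.0
130 -74.0 -19.0
140 -80.0 -13.0
150 -85.0 -6.0
160 -89.0 2.0
170 -91.0 10.0
180 -92.0 19.0
```

>>> {"method": "arm_command", "body": {
  "motion": [
    [0,-4,-13,0,0],
    [0,-10,-19,0,0],
    [0,-17,-24,0,0],
    [0,-25,-28,0,0],
    [0,-33,-30,0,0]
  ]
}}

```text
time: 2.65
position: [0.5925, 0.0228, 0.0909]
tool_rot: [-3.142, 0.004, -0.002]
ft_force: [-0.6, 0.1, -0.2]
grip_width: 0.004
grip_force: 0.0
```

>>> {"method": "arm_command", "body": {
  "motion": [
    [0,-9,-1,0,0],
    [0,-18,0,0,0],
    [0,-26,2,0,0],
    [0,-34,6,0,0],
    [0,-34,6,0,0]
  ]
}}

```text
time: 3.07
position: [0.5574, 0.0136, 0.09]
tool_rot: [3.14, -0.009, -0.002]
ft_force: [-0.3, -0.8, -0.9]
grip_width: 0.009
grip_force: 0.0
```

```bash
python3 go.py
python3 - <<'E'
from h import *
im,_=get_image("side");jm,_=get_image("top")
A=cv2.resize(im[150:280,265:425],(560,455),interpolation=2);B=cv2.resize(jm[140:245,275:400],None,fx=4.4,fy=4.4,interpolation=2)
cv2.imwrite("pics/s2.png",A[:,:,::-1]);cv2.imwrite("pics/t2.png",B[:,:,::-1])
E
```

```text
t 3.0667 p [0.5574 0.0136 0.09  ] yaw -0.34 ft [-0.3 -0.8 -0.9]
```

View pics/s2.png

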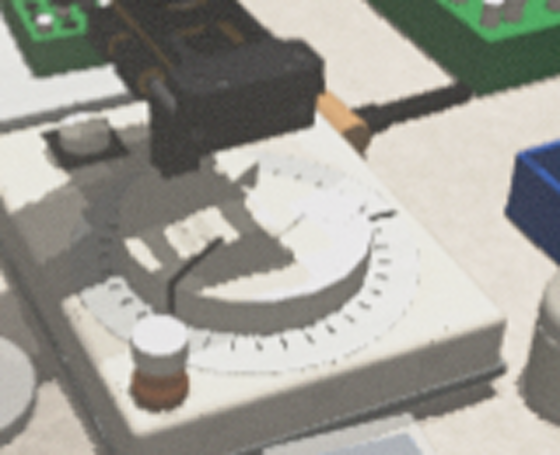

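The side crop shows the fingers near (180,160), while the index still runs from (222,240) to (170,290), apparently unmoved. I'll check the tip height against the picture.

Run:
```python
from h import *
s=get_state();p=np.array(s["position"])
T=[p+[0,0,-.014],p,p+[0,0,-.014]+[-.0095,-.015,0],p+[0,0,-.014]+[.0095,-.015,0]]
q=proj("side",T);print((q-[265,150])*3.5)
c=np.array([.5824,-.0295])
for a in (-151.8,28.2):
  e=np.array([np.cos(np.radians(a)),np.sin(np.radians(a))])
  n=np.array([-e[1],e[0]])
  P=[[*(c+e*.022-n*.025),.086],[*(c+e*.066-n*.025),.086],[*(c+e*.022+n*.025),.086],[*(c+e*.066+n*.025),.086],[*(c+e*.07),.086]]
  print(a,((proj("side",P)-[265,150])*3.5).round(0).tolist())
```

```text
[[177.62943873 194.80979862]
 [177.77557521 175.09320119]
 [173.77564879 213.53490682]
 [204.00954255 204.95143178]]
-151.8 [[190.0, 216.0], [141.0, 257.0], [265.0, 250.0], [218.0, 293.0], [174.0, 279.0]]
28.2 [[309.0, 210.0], [350.0, 173.0], [235.0, 179.0], [277.0, 143.0], [317.0, 155.0]]
```

View pics/t2.png

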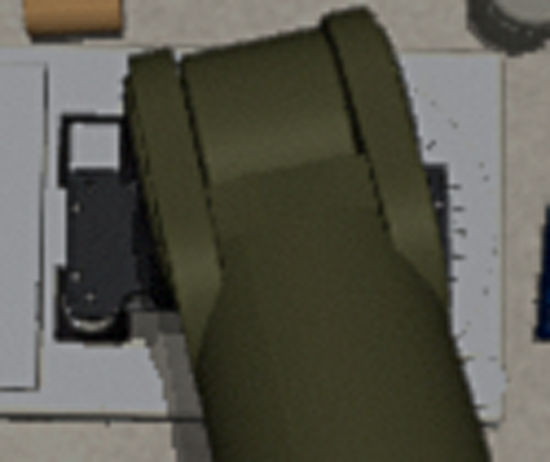

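The top view is mostly covered by the arm. The side view suggests the tips sit higher than predicted, so I'll measure with depth.

```bash
python3 go.py
python3 - <<'E'
from h import *
im,D=get_image("side");T=np.array(camera_params("side")["extrinsics"]);o=T[:3,3]
v,u=np.mgrid[170:225,295:335];v=v.ravel();u=u.ravel()
q=ray("side",np.c_[u,v],0.);f=(q-o)@T[:3,2];P=o+(q-o)*(D[v,u]/f)[:,None]
g=im[v,u].mean(1)
for col in (312,316,320,324):
    for r in range(180,216,3):
        i=np.where((u==col)&(v==r))[0][0]; print(col,r,P[i].round(3),int(g[i]))
E
```

```text
t 3.1667 p [0.5591 0.0144 0.0903] yaw -0.33 ft [0.5 0.7 0.6]
312 180 [0.547 0.006 0.146] 68
312 183 [0.547 0.006 0.14 ] 62
312 186 [0.546 0.003 0.135] 62
312 189 [0.546 0.004 0.127] 64
312 192 [0.547 0.007 0.118] 64
312 195 [0.547 0.006 0.112] 67
312 198 [0.547 0.007 0.104] 61
312 201 [0.554 0.022 0.084] 107
312 204 [0.549 0.009 0.087] 113
312 207 [0.545 0.002 0.086] 112
312 210 [ 0.541 -0.007  0.086] 112
312 213 [ 0.537 -0.015  0.086] 125
316 180 [ 0.521 -0.066  0.197] 65
316 183 [ 0.52  -0.068  0.192] 65
316 186 [ 0.52  -0.067  0.185] 66
316 189 [ 0.52  -0.068  0.18 ] 60
316 192 [ 0.521 -0.065  0.172] 66
316 195 [0.556 0.007 0.108] 66
316 198 [0.555 0.006 0.102] 69
316 201 [0.56  0.016 0.086] 111
316 204 [0.555 0.005 0.088] 111
316 207 [ 0.552 -0.002  0.087] 110
316 210 [ 0.548 -0.01   0.086] 113
316 213 [ 0.544 -0.018  0.085] 173
320 180 [ 0.522 -0.078  0.203] 65
320 183 [ 0.523 -0.076  0.196] 59
320 186 [ 0.526 -0.07   0.185] 67
320 189 [ 0.526 -0.071  0.18 ] 69
320 192 [ 0.526 -0.07   0.173] 69
320 195 [0.565 0.007 0.106] 55
320 198 [0.573 0.023 0.085] 88
320 201 [0.568 0.013 0.086] 112
320 204 [0.563 0.003 0.087] 113
320 207 [ 0.559 -0.006  0.087] 110
320 210 [ 0.553 -0.017  0.089] 121
320 213 [ 0.551 -0.022  0.086] 208
324 180 [ 0.529 -0.079  0.202] 64
324 183 [ 0.53  -0.078  0.195] 64
324 186 [ 0.534 -0.07   0.183] 63
324 189 [ 0.534 -0.071  0.178] 61
324 192 [ 0.534 -0.069  0.17 ] 65
324 195 [0.585 0.03  0.085] 109
324 198 [0.579 0.019 0.086] 111
324 201 [0.575 0.01  0.086] 111
324 204 [0.57  0.    0.087] 109
324 207 [ 0.566 -0.008  0.086] 110
324 210 [ 0.562 -0.018  0.087] 219
324 213 [ 0.558 -0.026  0.086] 214
```

Depth shows the tips end at z≈0.101, with the reported TCP at 0.090. The tool really sits about 24 mm higher than reported, so it passed over the dial without touching it. I'll go back above the notch, turning the fingers' narrow side across the slot.

>>> {"method": "arm_command", "body": {
  "motion": [
    [0,20,6,-5,7],
    [0,40,12,-5,14],
    [0,60,20,-5,21],
    [0,66,24,-5,28],
    [0,66,24,-5,35]
  ]
}}

```text
time: 3.63
position: [0.6272, -0.0106, 0.0947]
tool_rot: [-2.99, 0.963, -0.002]
ft_force: [0.1, -0.5, -0.5]
grip_width: 0.004
grip_force: 0.0
```

>>> {"method": "arm_command", "body": {
  "motion": [
    [0,0,0,0,7],
    [0,0,0,0,14],
    [0,0,0,0,21],
    [0,0,0,0,21],
    [0,0,0,0,21]
  ]
}}

```text
time: 4.05
position: [0.6254, -0.0087, 0.095]
tool_rot: [-2.772, 1.479, -0.0]
ft_force: [-0.5, -0.6, -0.8]
grip_width: 0.007
grip_force: 0.0
```

```bash
cat > tip.py <<'E'
from h import *
def tip(name="side"):
    im,D=get_image(name);T=np.array(camera_params(name)["extrinsics"]);o=T[:3,3]
    v,u=np.mgrid[150:300,265:425];v=v.ravel();u=u.ravel()
    q=ray(name,np.c_[u,v],0.);f=(q-o)@T[:3,2];P=o+(q-o)*(D[v,u]/f)[:,None]
    p=np.array(get_state()["position"])
    k=(im[v,u].mean(1)<95)&(np.hypot(*(P-p)[:,:2].T)<.03)&(P[:,2]>.09)&(P[:,2]<.155)
    Q=P[k];print("n",k.sum(),"tip min",Q.min(0).round(4),"max",Q.max(0).round(4),"lowest",np.percentile(Q[:,2],[1,3,5]).round(4))
    lo=Q[Q[:,2]<Q[:,2].min()+.03];print("low part",np.percentile(lo,[2,50,98],axis=0).round(4).tolist())
tip()
E
python3 tip.py; python3 go.py .6245,-.0065,.09
```

```text
n 167 tip min [ 0.6105 -0.0246  0.1039] max [ 0.6397 -0.0045  0.1517] lowest [0.105  0.1059 0.1062]
low part [[0.6119, -0.0224, 0.1051], [0.6216, -0.0152, 0.1144], [0.637, -0.0054, 0.1331]]
t 4.1 p [ 0.6253 -0.0087  0.095 ] yaw -56.18 ft [ 0.9 -0.   0.7]
.6245,-.0065,.09 -> [-2.3 -0.6  5. ]
```

>>> {"method": "arm_command", "body": {
  "motion": [
    [0,-1,0,8,0],
    [0,-1,0,14,0],
    [0,-1,0,20,0],
    [0,-1,0,25,0],
    [0,-1,0,25,0]
  ]
}}

```text
time: 4.52
position: [0.6232, -0.0082, 0.0682]
tool_rot: [2.77, -1.48, -0.004]
ft_force: [0.0, -0.2, -0.4]
grip_width: -0.003
grip_force: 0.0
```

>>> {"method": "arm_command", "body": {
  "motion": [
    [0,0,0,2,0],
    [0,0,0,4,0],
    [0,0,0,6,0],
    [0,0,0,6,0]
  ]
}}

```text
time: 4.85
position: [0.6243, -0.0081, 0.0638]
tool_rot: [2.77, -1.481, -0.0]
ft_force: [-0.7, 0.9, 0.2]
grip_width: 0.008
grip_force: 0.0
```

```bash
sed -i 's/^tip()/if __name__=="__main__": tip()/' tip.py
cat > arc.py <<'E'
import sys,numpy as np
from bench import get_state
from scipy.spatial.transform import Rotation as R
s=get_state();p=np.array(s["position"]);r=R.from_rotvec(s["tool_rot"]);c=np.array([.5824,-.0295,p[2]])
print("t",s["time"],"p",p.round(4),"ang",np.degrees(np.arctan2(*(p-c)[1::-1])).round(1),"r",np.hypot(*(p-c)[:2]).round(4),"ft",np.round(s["ft_force"],1))
for a in map(float,sys.argv[1:]):
    e=np.radians(a);print(a,(r.inv().apply(c+.048*np.array([np.cos(e),np.sin(e),0])-p)*1000).round(0)[:2])
E
python3 arc.py 40 50 60 70 80 90 100 110 120 130 140 150 160 170 180 190
```

```text
t 4.85 p [ 0.6243 -0.0081  0.0638] ang 27.0 r 0.047 ft [-0.7  0.9  0.2]
40.0 [-11.  -1.]
50.0 [-19.   1.]
60.0 [-27.   4.]
70.0 [-34.   8.]
80.0 [-40.  14.]
90.0 [-45.  20.]
100.0 [-49.  27.]
110.0 [-52.  35.]
120.0 [-53.  44.]
130.0 [-53.  52.]
140.0 [-52.  60.]
150.0 [-49.  68.]
160.0 [-44.  75.]
170.0 [-39.  81.]
180.0 [-32.  87.]
190.0 [-25.  91.]
```

>>> {"method": "arm_command", "body": {
  "motion": [
    [0,-8,-1,0,0],
    [0,-15,0,0,0],
    [0,-21,2,0,0],
    [0,-27,4,0,0],
    [0,-34,8,0,0]
  ]
}}

```text
time: 5.27
position: [0.6001, 0.0115, 0.0645]
tool_rot: [2.767, -1.481, 0.008]
ft_force: [2.8, -11.1, -1.6]
grip_width: 0.004
grip_force: 5.0
```

```bash
python3 arc.py 80 90 100 110 120 130 140 150 160
cat > idx.py <<'E'
from h import *
# index black line on the dial top, side view: dark pixels (depth z~.086) on dial, thin; report polar angle
def idx():
    im,D=get_image("side");g=cv2.cvtColor(im,cv2.COLOR_RGB2GRAY);c=np.array([.5824,-.0295])
    bh=cv2.morphologyEx(g,cv2.MORPH_BLACKHAT,np.ones((7,7)))
    v,u=np.nonzero((bh>25)&(g<85));P=ray("side",np.c_[u,v],.086)[:,:2]
    r=np.hypot(*(P-c).T);k=(r<.068)&(r>.008);m=np.zeros_like(g);m[v[k],u[k]]=255
    n,l,s,_=cv2.connectedComponentsWithStats(m)
    for i in range(1,n):
        if s[i,4]<10: continue
        vv,uu=np.nonzero(l==i);Q=ray("side",np.c_[uu,vv],.086)[:,:2];q=Q-Q.mean(0);d=np.linalg.svd(q)[2][0]
        if d@(Q.mean(0)-c)<0:d=-d
        a=lambda x:np.degrees(np.arctan2(x[1],x[0])).round(1)
        print("line n",s[i,4],"mean ang",a(Q.mean(0)-c),"dir",a(d),"r",np.hypot(*(Q-c).T).min().round(3),np.hypot(*(Q-c).T).max().round(3),"off",(d[0]*(Q.mean(0)-c)[1]-d[1]*(Q.mean(0)-c)[0]).round(4))
    return im
if __name__=="__main__": idx()
E
python3 idx.py
```

```text
t 5.2667 p [0.6001 0.0115 0.0645] ang 66.7 r 0.0447 ft [  2.8 -11.1  -1.6]
80.0 [-10.   4.]
90.0 [-16.  11.]
100.0 [-20.  18.]
110.0 [-22.  26.]
120.0 [-24.  34.]
130.0 [-23.  43.]
140.0 [-22.  51.]
150.0 [-19.  59.]
160.0 [-14.  66.]
```

```bash
python3 - <<'E'
from h import *
im,_=get_image("side");np.save("s3.npy",im)
A=cv2.resize(im[150:280,265:425],(560,455),interpolation=2)
cv2.imwrite("pics/s3.png",A[:,:,::-1])
E
python3 arc.py
```

```text
t 5.3667 p [0.5986 0.0123 0.0645] ang 68.8 r 0.0448 ft [ 0.6 -4.2 -0.5]
```

View pics/s3.png

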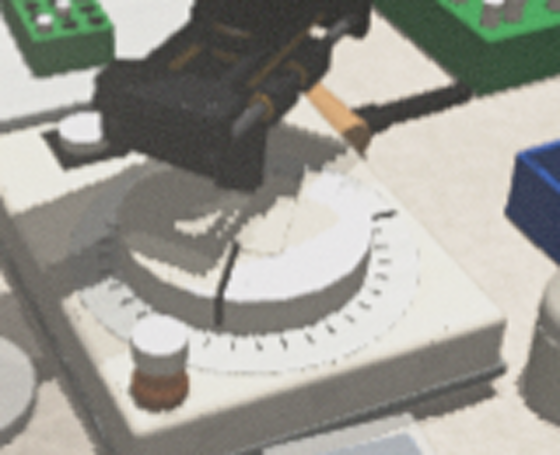

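The dial now turns: the index runs from (236,243) to (220,298) in the crop. I'll carry on round the arc.

>>> {"method": "arm_command", "body": {
  "motion": [
    [0,-6,2,0,0],
    [0,-12,7,0,0],
    [0,-16,12,0,0],
    [0,-19,17,0,0],
    [0,-22,24,0,0]
  ]
}}

```text
time: 5.78
position: [0.5704, 0.0164, 0.0658]
tool_rot: [-2.769, 1.484, -0.015]
ft_force: [8.5, -6.6, -0.6]
grip_width: 0.005
grip_force: 4.0
```

```bash
sed -i 's/(bh>25)&(g<85)/(bh>25)\&(g<125)/' idx.py; python3 idx.py; python3 arc.py 110 120 130 140 150 160 170
```

```text
line n 10 mean ang 53.0 dir 31.3 r 0.058 0.066 off 0.0231
line n 10 mean ang 177.5 dir -142.9 r 0.047 0.058 off -0.0336
line n 25 mean ang -176.0 dir -147.4 r 0.03 0.058 off -0.0202
line n 22 mean ang -95.6 dir -92.1 r 0.026 0.067 off -0.0029
t 5.8333 p [0.5684 0.0168 0.0657] ang 106.8 r 0.0484 ft [ 2.6 -3.4  0.6]
110.0 [-0.  3.]
120.0 [-2. 11.]
130.0 [-1. 19.]
140.0 [ 0. 28.]
150.0 [ 3. 35.]
160.0 [ 8. 42.]
170.0 [13. 49.]
```

>>> {"method": "arm_command", "body": {
  "motion": [
    [0,-2,9,0,0],
    [0,-2,16,0,0],
    [0,-1,23,0,0],
    [0,1,30,0,0],
    [0,4,37,0,0]
  ]
}}

```text
time: 6.25
position: [0.541, -0.0028, 0.0655]
tool_rot: [-2.768, 1.478, -0.01]
ft_force: [11.0, 0.8, -2.7]
grip_width: 0.006
grip_force: 5.0
```

```bash
python3 idx.py; python3 arc.py 150 160 165 170 175 180 185 190 195 200
```

```text
line n 10 mean ang 94.1 dir 30.3 r 0.061 0.068 off 0.0577
line n 70 mean ang 63.4 dir 35.4 r 0.027 0.064 off 0.0242
t 6.3 p [ 0.5405 -0.0044  0.0655] ang 149.1 r 0.0489 ft [ 7.3 -0.8  0.9]
150.0 [1. 0.]
160.0 [5. 7.]
165.0 [ 8. 11.]
170.0 [11. 14.]
175.0 [14. 17.]
180.0 [17. 19.]
185.0 [21. 21.]
190.0 [25. 23.]
195.0 [29. 25.]
200.0 [33. 26.]
```

>>> {"method": "arm_command", "body": {
  "motion": [
    [0,3,4,0,0],
    [0,5,7,0,0],
    [0,8,11,0,0],
    [0,11,14,0,0],
    [0,11,14,0,0]
  ]
}}

```text
time: 6.72
position: [0.5367, -0.0187, 0.0659]
tool_rot: [-2.766, 1.477, -0.011]
ft_force: [7.1, 3.7, 0.6]
grip_width: 0.001
grip_force: 3.4
```

```bash
python3 idx.py; python3 arc.py 170 175 180 185 190 195 200;python3 - <<'E'
from h import *
im,_=get_image("side");jm,_=get_image("top")
A=cv2.resize(im[150:280,265:425],(480,390),interpolation=2);B=cv2.resize(jm[140:245,295:400],(300,300),interpolation=2)
B=cv2.copyMakeBorder(B,0,90,0,0,0)
cv2.imwrite("pics/s4.png",np.hstack([A,B])[:,:,::-1])
E
```

```text
line n 16 mean ang 100.6 dir 42.3 r 0.044 0.055 off 0.0414
line n 16 mean ang 45.8 dir 54.6 r 0.035 0.049 off -0.0066
line n 13 mean ang -31.2 dir -22.1 r 0.046 0.067 off -0.009
t 6.7667 p [ 0.5362 -0.0184  0.0658] ang 166.4 r 0.0475 ft [7.2 2.7 1. ]
170.0 [2. 2.]
175.0 [5. 5.]
180.0 [8. 8.]
185.0 [12. 10.]
190.0 [16. 12.]
195.0 [19. 13.]
200.0 [23. 14.]
```

View pics/s4.png

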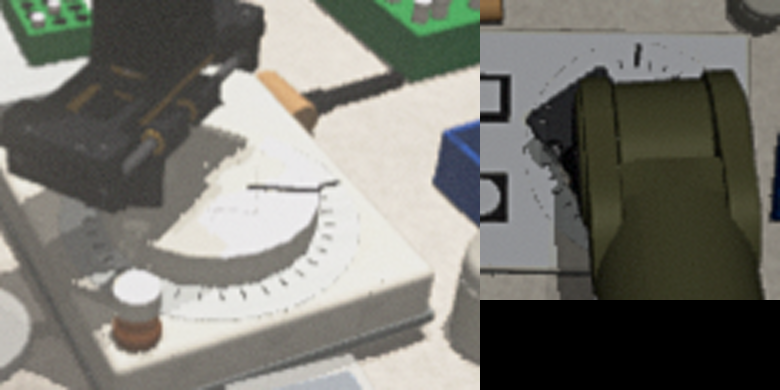

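In the side crop the index runs from (248,187) to (320,189) and the thick line from (321,187) to (340,182), so the dial is close. I'll measure both lines in this view.

```bash
cat > fine.py <<'E'
from h import *
def fine(show=True):
    g=np.mean([cv2.cvtColor(get_image("side")[0],cv2.COLOR_RGB2GRAY).astype(float) for _ in range(2)],axis=0)
    c=np.array([.5824,-.0295]);a=lambda x:np.degrees(np.arctan2(x[1],x[0]))
    def line(z,r0,r1,a0,a1):
        # sample dial-plane polar grid, find darkest angle (subpixel centroid) per radius
        A=np.radians(np.arange(a0,a1,.25));pts=[]
        for r in np.arange(r0,r1,.002):
            w=c+r*np.c_[np.cos(A),np.sin(A)];uv=proj("side",np.c_[w,np.full(len(A),z)]).astype(np.float32)
            s=cv2.remap(g.astype(np.float32),uv[None,:,0],uv[None,:,1],cv2.INTER_LINEAR)[0]
            d=np.clip(np.median(s)-s-15,0,None);k=np.argmax(d)
            m=abs(A-A[k])*r<.005
            if d[k]>25: t=(A[m]*d[m]).sum()/d[m].sum();pts.append(c+r*np.array([np.cos(t),np.sin(t)]))
        P=np.array(pts);m=np.median(P,0);
        L=cv2.fitLine(P.astype(np.float32),cv2.DIST_HUBER,0,.001,.001).ravel();d=L[:2]*np.sign(L[:2]@(m-c))
        print("z",z,"n",len(P),"ang/pts",[round(a(p-c),1) for p in P[::3]],"dir",a(d).round(1),"median",np.median([a(p-c) for p in P]).round(2))
    line(.086,.022,.067,-50,40); line(.06,.078,.094,-25,20)
fine()
E
python3 fine.py
```

```text
z 0.086 n 23 ang/pts [np.float64(-32.5), np.float64(-31.1), np.float64(-31.1), np.float64(-30.8), np.float64(-31.7), np.float64(-31.5), np.float64(-31.0), np.float64(-30.5)] dir -30.4 median -31.09
z 0.06 n 8 ang/pts [np.float64(-3.8), np.float64(-1.8), np.float64(-2.5)] dir 3.3 median -2.24
```

>>> {"method": "arm_command", "body": {
  "motion": [
    [0,3,3,0,0],
    [0,6,6,0,0],
    [0,9,8,0,0],
    [0,12,10,0,0],
    [0,12,10,0,0]
  ]
}}

```text
time: 7.38
position: [0.5335, -0.0331, 0.0655]
tool_rot: [-2.767, 1.476, -0.005]
ft_force: [4.5, 3.3, 0.6]
grip_width: 0.009
grip_force: 2.3
```

```bash
python3 arc.py 185 190 195 200; python3 fine.py
```

```text
t 7.3833 p [ 0.5335 -0.0331  0.0655] ang -175.8 r 0.0491 ft [4.5 3.3 0.6]
185.0 [ 1. -1.]
190.0 [5. 1.]
195.0 [9. 3.]
200.0 [13.  4.]
z 0.086 n 23 ang/pts [np.float64(33.3), np.float64(31.6), np.float64(35.4), np.float64(33.1), np.float64(-8.8), np.float64(-9.3), np.float64(-9.0), np.float64(-9.5)] dir -30.3 median -8.87
z 0.06 n 8 ang/pts [np.float64(15.2), np.float64(12.7), np.float64(-2.5)] dir -64.8 median 5.3
```

>>> {"method": "arm_command", "body": {
  "motion": [
    [0,2,1,0,0],
    [0,4,1,0,0],
    [0,4,1,0,0],
    [0,4,1,0,0]
  ]
}}

```text
time: 7.82
position: [0.5332, -0.0371, 0.0648]
tool_rot: [-2.769, 1.477, -0.001]
ft_force: [3.3, 4.2, 0.9]
grip_width: 0.005
grip_force: 2.1
```

```bash
sed -i 's/line(.086,.022,.067,-50,40); line(.06,.078,.094,-25,20)/line(.086,.036,.067,-25,15); line(.06,.078,.094,-10,8)/' fine.py; python3 arc.py 190 195 200; python3 fine.py
```

```text
t 7.8167 p [ 0.5332 -0.0371  0.0648] ang -171.2 r 0.0497 ft [3.3 4.2 0.9]
190.0 [ 2. -1.]
195.0 [6. 0.]
200.0 [10.  2.]
z 0.086 n 16 ang/pts [np.float64(-3.1), np.float64(-3.4), np.float64(-4.5), np.float64(-3.9), np.float64(-4.0), np.float64(-4.1)] dir -4.9 median -3.94
z 0.06 n 7 ang/pts [np.float64(-2.8), np.float64(-2.1), np.float64(-2.2)] dir -1.9 median -2.2
```

>>> {"method": "arm_command", "body": {
  "motion": [
    [0,1,0.3,0,0],
    [0,1.2,0.4,0,0],
    [0,1.2,0.4,0,0]
  ]
}}

```text
time: 8.17
position: [0.5336, -0.0384, 0.0647]
tool_rot: [-2.769, 1.477, -0.001]
ft_force: [3.3, 4.1, 0.7]
grip_width: 0.004
grip_force: 2.1
```

```bash
python3 fine.py; python3 arc.py
```

```text
z 0.086 n 16 ang/pts [np.float64(-1.6), np.float64(-2.1), np.float64(-2.0), np.float64(-2.5), np.float64(-2.6), np.float64(-2.1)] dir -3.3 median -2.12
z 0.06 n 7 ang/pts [np.float64(-2.8), np.float64(-2.0), np.float64(-2.2)] dir -1.4 median -2.21
t 8.2667 p [ 0.5335 -0.0384  0.0647] ang -169.7 r 0.0497 ft [2.6 4.4 1.1]
```

Side view: index −2.1°, thick line −2.2°. Next I'll back off the slot wall, lift and clear the view so the top camera can check.

>>> {"method": "arm_command", "body": {
  "motion": [
    [0,-3,-0.5,0,0],
    [0,-5,-1,0,0],
    [0,-5,-1,-20,0],
    [0,-5,-1,-50,0],
    [0,-5,-1,-80,0]
  ]
}}

```text
time: 8.68
position: [0.5282, -0.0363, 0.1434]
tool_rot: [2.768, -1.48, -0.008]
ft_force: [1.1, 0.1, 0.1]
grip_width: 0.009
grip_force: 0.0
```

```bash
python3 go.py .5,.3,.16 .5405,.105,.14
```

```text
t 8.6833 p [ 0.5282 -0.0363  0.1434] yaw -56.26 ft [1.1 0.1 0.1]
.5,.3,.16 -> [-295.3 -163.3  -16.5]
.5405,.105,.14 -> [-110.6  -88.7    3.3]
```

>>> {"method": "arm_command", "body": {
  "motion": [
    [0,-295,-163,-16,0],
    [0,-295,-163,-16,0],
    [0,-295,-163,-16,0],
    [0,-295,-163,-16,0],
    [0,-295,-163,-16,0]
  ]
}}

```text
time: 9.1
position: [0.5216, 0.0585, 0.1436]
tool_rot: [2.764, -1.478, -0.012]
ft_force: [0.4, -0.3, -0.4]
grip_width: 0.01
grip_force: 0.0
```

>>> {"method": "arm_command", "body": {
  "motion": [
    [0,-112,-62,0,0],
    [0,-112,-62,0,0],
    [0,-112,-62,0,0],
    [0,-112,-62,0,0]
  ]
}}

```text
time: 9.43
position: [0.5163, 0.1147, 0.1362]
tool_rot: [2.757, -1.479, -0.028]
ft_force: [0.6, -0.3, -1.5]
grip_width: 0.009
grip_force: 0.0
```

```bash
python3 go.py .5405,.105,.14; python3 fine.py
python3 - <<'E'
from h import *
from meas import darkline
I=[get_image("top")[0] for _ in range(4)]
im=np.mean(I,0); g=cv2.cvtColor(im.astype(np.float32),cv2.COLOR_RGB2GRAY)
cv2.imwrite("pics/t5.png",cv2.resize(im[140:245,275:400].astype(np.uint8),None,fx=4.4,fy=4.4,interpolation=2)[:,:,::-1])
c=np.array([.5824,-.0295]);an=lambda p:np.degrees(np.arctan2(p[1],p[0])).round(2)
for z,roi in((.06,(343,150,357,164)),(.086,(340,164,360,188))):
    q,d,l=darkline(g,roi,z);print(z,q.round(4),"ang",an(q-c),"dir",an(d),l)
E
```

```text
t 9.4333 p [0.5163 0.1147 0.1362] yaw -56.43 ft [ 0.6 -0.3 -1.5]
.5405,.105,.14 -> [ 21.5 -14.7  -4.3]
z 0.086 n 16 ang/pts [np.float64(-2.1), np.float64(-2.3), np.float64(-1.9), np.float64(-2.5), np.float64(-2.6), np.float64(-2.0)] dir -2.4 median -2.21
z 0.06 n 7 ang/pts [np.float64(-2.8), np.float64(-2.0), np.float64(-2.2)] dir -1.6 median -2.19
0.06 [ 0.6664 -0.0336] ang -2.78 dir 174.58 (np.float64(-0.011766470949267171), np.float64(0.00946222118883815))
0.086 [ 0.626  -0.0309] ang -1.89 dir 176.72 (np.float64(-0.02351010847433185), np.float64(0.01991724473934971))
```

View pics/t5.png

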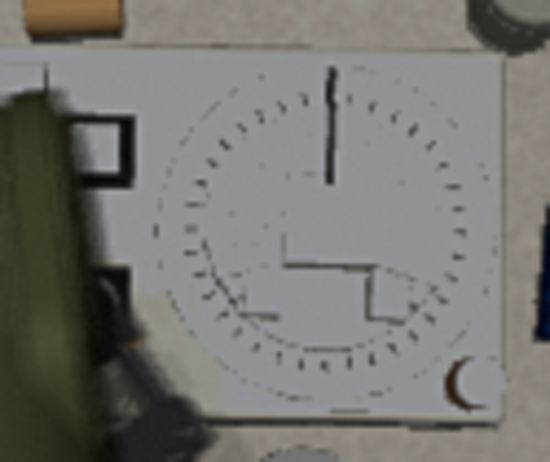

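The top view shows the index at (330,110–185) running straight into the thick line at (332,70–105), with the arm at the left clear of the dial. The dial is set. Now the round button.

```bash
python3 -c "
from bench import get_state;import numpy as np
s=get_state();print(np.round(s['joint_positions'],3),np.round(s['torque'],2),np.round(s['ft_force'],1))"; python3 tip.py; python3 go.py .5395,.105,.115
```

```text
[-1.076  0.18   0.898  1.858 -0.152  1.196 -2.681] [ 0.04 -0.01 -0.01] [ 0.4 -0.4 -0.6]
n 65 tip min [0.5021 0.0999 0.1437] max [0.5271 0.1199 0.155 ] lowest [0.1437 0.1438 0.1444]
low part [[0.5023, 0.1002, 0.1438], [0.5118, 0.1084, 0.1495], [0.527, 0.1192, 0.155]]
t 9.7833 p [0.5176 0.1136 0.1365] yaw -56.48 ft [ 0.7 -0.1  0.1]
.5395,.105,.115 -> [ 19.4 -13.9  21.1]
```

Joint 7 is near its limit, so I'll unwind the spin first.

>>> {"method": "arm_command", "body": {
  "motion": [
    [0,0,0,0,-7],
    [0,0,0,0,-14],
    [0,0,0,0,-21],
    [0,0,0,0,-28],
    [0,0,0,0,-35]
  ]
}}

```text
time: 10.2
position: [0.5181, 0.113, 0.1368]
tool_rot: [3.083, -0.578, -0.03]
ft_force: [0.3, -0.2, -0.3]
grip_width: 0.008
grip_force: 0.0
```

>>> {"method": "arm_command", "body": {
  "motion": [
    [0,0,0,0,-7],
    [0,0,0,0,-14],
    [0,0,0,0,-21],
    [0,0,0,0,-21]
  ]
}}

```text
time: 10.53
position: [0.5181, 0.1131, 0.1369]
tool_rot: [3.14, -0.011, -0.031]
ft_force: [-0.5, 0.4, 0.3]
grip_width: 0.008
grip_force: 0.0
```

```bash
python3 tip.py; python3 go.py .5395,.105,.105; python3 -c "
from bench import get_state;import numpy as np
s=get_state();print(np.round(s['joint_positions'],3),s['tool_rot'])"
```

```text
n 62 tip min [0.5049 0.1015 0.1434] max [0.5277 0.1212 0.1546] lowest [0.1441 0.1453 0.1456]
low part [[0.5051, 0.102, 0.1447], [0.5139, 0.105, 0.15], [0.5275, 0.1204, 0.1546]]
t 10.5833 p [0.5181 0.1133 0.1368] yaw -0.68 ft [-0.6 -0.  -0.1]
.5395,.105,.105 -> [22.1  8.  31.4]
[-0.973  0.162  0.781  1.855 -0.125  1.193 -1.732] [ 3.13987021 -0.01874186 -0.03059198]
```

>>> {"method": "arm_command", "body": {
  "motion": [
    [0,22,8,0,0],
    [0,22,8,20,0],
    [0,22,8,40,0],
    [0,22,8,55,0],
    [0,22,8,55,0]
  ]
}}

```text
time: 11.0
position: [0.5363, 0.1056, 0.0783]
tool_rot: [3.137, -0.017, -0.039]
ft_force: [-1.2, 0.4, 0.4]
grip_width: 0.004
grip_force: 0.0
```

```bash
sed -i 's/(P\[:,2\]>.09)/(P[:,2]>.08)/' tip.py; python3 tip.py; python3 go.py .5395,.105,.075
```

```text
n 131 tip min [0.5233 0.0956 0.0863] max [0.546  0.119  0.1314] lowest [0.0865 0.088  0.0891]
low part [[0.5237, 0.0963, 0.0868], [0.5288, 0.0986, 0.0984], [0.5452, 0.1148, 0.1149]]
t 11.05 p [0.5374 0.1059 0.08  ] yaw -0.58 ft [ 0.4  0.4 -0.2]
.5395,.105,.075 -> [2.2 0.9 4.9]
```

>>> {"method": "arm_command", "body": {
  "motion": [
    [0,4,1,4,0],
    [0,4,1,8,0],
    [0,4,1,12,0],
    [0,4,1,14,0],
    [0,4,1,14,0]
  ]
}}

```text
time: 11.47
position: [0.5421, 0.1066, 0.067]
tool_rot: [3.139, -0.008, -0.031]
ft_force: [-0.6, -0.6, 0.3]
grip_width: 0.006
grip_force: 0.0
```

>>> {"method": "arm_command", "body": {
  "motion": [
    [0,0,0,2,0],
    [0,0,0,3,0],
    [0,0,0,3,0]
  ]
}}

```text
time: 11.72
position: [0.5425, 0.1067, 0.0644]
tool_rot: [3.14, -0.008, -0.03]
ft_force: [-0.3, -0.4, 1.2]
grip_width: 0.007
grip_force: 0.6
```

Contact begins. I'll continue in small steps.

>>> {"method": "arm_command", "body": {
  "motion": [
    [0,0,0,1,0],
    [0,0,0,2,0],
    [0,0,0,3,0],
    [0,0,0,3,0]
  ]
}}

```text
time: 12.05
position: [0.5426, 0.1067, 0.0614]
tool_rot: [3.14, -0.008, -0.029]
ft_force: [0.5, 1.0, 3.1]
grip_width: 0.005
grip_force: 1.4
```

>>> {"method": "arm_command", "body": {
  "motion": [
    [0,0,0,1,0],
    [0,0,0,2,0],
    [0,0,0,2,0]
  ]
}}

```text
time: 12.3
position: [0.5426, 0.1067, 0.06]
tool_rot: [3.14, -0.008, -0.03]
ft_force: [-0.8, 0.1, 8.0]
grip_width: 0.009
grip_force: 3.6
```

The force reads 8 N, above the 3.5 N spring, so the button is on its stop. Release.

>>> {"method": "arm_command", "body": {
  "motion": [
    [0,0,0,0,0],
    [0,0,0,-5,0],
    [0,0,0,-30,0],
    [0,0,0,-60,0],
    [0,0,0,-90,0]
  ]
}}

```text
time: 12.72
position: [0.5426, 0.1061, 0.1492]
tool_rot: [3.138, -0.009, -0.035]
ft_force: [0.0, -0.2, -0.5]
grip_width: 0.004
grip_force: 0.0
```

>>> {"method": "arm_command", "body": {
  "motion": [
    [0,-20,-60,-10,0],
    [0,-20,-60,-10,0],
    [0,-20,-60,-10,0],
    [0,-20,-60,-10,0],
    [0,-20,-60,-10,0]
  ]
}}

```text
time: 13.13
position: [0.5241, 0.1658, 0.1589]
tool_rot: [3.138, -0.009, -0.032]
ft_force: [0.1, -1.7, -0.7]
grip_width: 0.002
grip_force: 0.0
```

```bash
python3 go.py; python3 fine.py
python3 - <<'E'
from h import *
im,D=get_image("side");T=np.array(camera_params("side")["extrinsics"]);o=T[:3,3]
for P in ([.5395,.105,.073],[.628,.102,.073]):
    u,v=proj("side",[P])[0].round().astype(int);q=ray("side",[[u,v]],0.)[0];f=(q-o)@T[:3,2]
    print((o+(q-o)*np.median(D[v-1:v+2,u-1:u+2])/f).round(4))
E
```

```text
t 13.1333 p [0.5241 0.1658 0.1589] yaw -0.31 ft [ 0.1 -1.7 -0.7]
z 0.086 n 16 ang/pts [np.float64(-2.2), np.float64(-2.3), np.float64(-1.9), np.float64(-2.5), np.float64(-2.6), np.float64(-2.0)] dir -2.1 median -2.26
z 0.06 n 7 ang/pts [np.float64(-2.8), np.float64(-2.1), np.float64(-2.2)] dir -1.9 median -2.22
[0.5407 0.1055 0.0731]
[0.6271 0.0996 0.0737]
```

The button is back up at 73 mm, the dial is still on the line, and the arm is clear of everything.

```bash
python3 -c "
from bench import close_job;print(close_job())"
```

```text
the job is handed in; nothing more can be done
None
```

The dial is on the thick line (within about 1° in both views), the round button was then pressed to its stop and came back up, and the job was handed in at about 13 s; the square button was not pressed and no other object was touched.

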